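# Set the straightedge and click the keeper carriage into its detent on a strap-cutting jig

### The arm

A 6-joint arm with a two-finger parallel gripper is mounted at the origin on the work surface. World frame = base frame: x ahead of the robot, y to its left, z up, the work surface at z = 0. Lengths are in m, angles in rad, forces in N, time in s.
With the tool pointing down it reaches from about 0.3 to 0.775 m from the base axis. Payload 14.6 kg.
Tool frame: the origin (TCP) lies midway between the tips of the shut fingers; the grasp point (between the pads) lies 19 mm behind it; z points along the fingers, y is the line along which they close (so a half turn about z gives the same grasp; the last joint's range is limited). The gripper opens to 94 mm and grips with 3 to 60 N. Pads are 16 mm wide; open, the fingers measure 119 mm over their backs; the gripper's body (75 mm by 177 mm) begins 78 mm behind the grasp point.
Start: joints at [-1.297, 0.3, 1.521, -0, 1.321, -0.067], TCP at [0.184, -0.518, 0.205] pointing down, gripper open.
Joint ranges: [-3.03, 3.03], [-0.79, 2.21], [0.23, 2.52], [-1.04, 4.18], [0, 3.07], [-2.55, 2.55]. Speed limits (rad/s): [2.22, 2.22, 2.57, 3.14, 3.14, 3.14].

### API

Orientations are given as [roll, pitch, yaw] about the fixed x, y, z axes, in that order (R = Rz(yaw) Ry(pitch) Rx(roll)).
In Python, from station import ctrl gives the robot as it stands. The module is installed in compiled form; this text tells all that it offers.
- The arm moves only by the tool servo_tool, never from a script. Its argument "plan" is a list of rows, each a list of 7 numbers: the opening in per cent of the stroke, from 0 (shut) to 100 (fully open), then the shift along the tool's x, y, z in m, then the turn, a rotation vector about the tool's x, y, z in rad. A call has exactly 8 rows; each row shifts and turns the commanded pose from where the row before left it, along the tool's axes as they then stand; what a row does not reach is not made up. A row lasts 1/8 s, in which the tool goes at most 62.5 mm and 10.7 degrees, less where a joint would pass 70% of its speed; a pose out of reach is approached as far as the arm can. A call with a gripper value outside its range is refused whole. The fingers move at their own pace and stop on an object; "force" is the grip in N (left out, the last holds). Time passes only in rows, so rows that do not move let the fingers close, or fill a call up. It gives the time, the measured TCP pose, the force, the opening and the grip force at its end, in the units of the state.
- ctrl.get_obs(): the state, without advancing time (a new reading comes with each control period).
- ctrl.camera(name): name is "scene" or "top" or "wrist"; returns a dict with "pixels" (420x560x3 uint8, red, green, blue), "z_map" (420x560 float32, m along the optical axis (not along the pixel's ray), 0 where there is no reading), "mtx" (3x3 intrinsics, pixels), "pose" (4x4, takes a point from camera to world coordinates). Camera axes: x right, y up, looking along -z (the intrinsics and any distortion apply to the point x, -y, -z); pixel columns grow to the right and rows downward; lengths in m; the calibration is good to about 2 mm. A picture is of the moment at which its call begins.
- ctrl.hand_in(): hands the job in; it is judged then, once.
The state is a dict: "time_s": time; "qpos": joint angles; "joint_vel": joint speeds; "tau": joint torques, N m; "ee_pos": TCP position; "eef_rot": TCP orientation; "force": force on the tool from outside, world axes, zero at the start; "moment": the same for the moment, N m; "grip_width": finger opening in m; "grip_force": force on a finger pad.
Only numpy, scipy, OpenCV 4.12 (cv2) and the standard library are available. Lean on these libraries where they do the work, as an engineer would, in place of code of your own. Each camera call takes 0.05 s, during which the arm holds its last target. There are 200 camera calls.

### The job

Lay the steel straightedge flat on the green board with its bare, marked long edge flush against the dark fence over its whole length, about centred in front of the brass block, and let go of it. Then grip the red fin of the carriage and slide it left along the rail until you feel its ball drop into the notch of the brass block, without running on past it. Finish while holding: keep the fingers closed on the fin with the carriage still in the notch and the straightedge still flush, and leave the other things on the bench alone.

Things in the scene. Friction and masses are not known exactly. Their poses are not given: they have to be found in the camera images.
- fence_face (a point): Middle of the near long face of the dark steel fence, at its foot on the green board (board top 12 mm above the table). y runs left along fence and rail, x from the robot's side into the fence, z up. Fixed jig: board 260 x 440 mm (x, y), reaching 200 mm from this face toward the robot; fence 24 thick (x), 430 long, 30 high, its top (42 mm above the table) is the rail.
- straightedge: Loose steel straightedge 70 x 240 x 6 mm (x, y, z), 0.35 kg, askew on the board. Origin: centre of its underside. Wooden grip rib on top: 14 wide (x), 90 long (y), from 6 to 30 mm above the underside, centre line 15 mm to -x of the origin, 50 mm from the bare +x edge. That edge, with black marks, goes to the fence and faces it at the start within 0.35 rad.
- edge_left (a point): Left (+y) end of the straightedge's bare +x edge, half way up its thickness: (35, 120, 3) mm from its origin.
- edge_right (a point): Right (-y) end of the same edge: (35, -120, 3) mm from the straightedge's origin.
- carriage: Aluminium carriage 40 mm long (y) captive on the rail; moves along y only, from near the right end to +y, friction about 1.5 N. Origin: on the fence top's centre line; axes as the fence's. A spring ball under its middle rides on the rail. A steel tongue, 22 mm wide (y), reaches 48 mm to -x, 10 mm above the board: it passes 4 mm above the laid straightedge, short of its rib.
- carriage_fin (a point): Grip point of the red fin on the carriage, 47 mm above the carriage's origin. Fin 18 mm along y (pinch it there, a finger either side along the rail), 30 mm along x, from 22 to 64 mm above the carriage's origin; under it the 42 x 40 mm top plate, its top at 22 mm.
- notch (a point): Groove centre of the brass block, at fence-top height. In the notch the carriage origin has this y. From the right the ball climbs a 40 mm shallow ramp, runs level from 13 to 5 mm before the notch (3 to 4 N drag), drops into the groove (drag vanishes) and meets a ridge: push climbs past 7 N, 15 N forces it past. Lies 155 to 285 mm left of the carriage's start.
- weight: Bystander: small round brass weight, 44 mm across, 48 tall, standing on the right near corner of the green board. Origin: centre of its underside.
- dye: Bystander: oxblood dye bottle, 48 mm across, 110 tall, on the table to the left. Origin: centre of its underside.
- glue: Bystander: white glue bottle with red cap, 60 mm across, 120 tall, to the left. Origin: centre of its underside.
- rivet_jar: Bystander: low brass-coloured jar with aluminium cap, 60 mm across, 60 tall, to the left. Origin: centre of its underside.
- mallet: Bystander: wooden mallet 250 mm long lying to the right.
- awl: Bystander: red-handled awl 160 mm long lying to the right.
- slicker: Bystander: turned wooden edge slicker, 36 mm across, 78 tall, standing to the right. Origin: centre of its underside.

How it is judged:
On the way, in this order (a step that is already met when the one before it is completed fails the run):
1. the straightedge lies flat, flush against the fence, in front of the brass block, and is let go (x of edge_left in the frame of fence_face between -0.002 and 0.002 m and x of edge_right in the frame of fence_face between -0.002 and 0.002 m and z of straightedge in the frame of fence_face between -0.002 and 0.002 m and angle between straightedge's own z axis and vertical below 0.03 rad and y of straightedge in the frame of notch between -0.11 and 0.11 m and contact force between the fingers and straightedge below 0.2 N), for 0.2 s.
2. the carriage sits in the notch, gripped by the fingers (y of carriage in the frame of notch between -0.0025 and 0.0025 m and contact force between the fingers and carriage above 5 N and linear speed of carriage below 0.01 m/s), for 0.3 s.
At the end, for the whole second after the job is handed in: Carriage still, within 2.5 mm of the notch, fingers pressing on it over 5 N; both ends of the straightedge's bare edge within 2 mm of the fence, flat on the board (2 mm, 0.03 rad), its middle within 110 mm of the notch along the rail, untouched by the fingers (all of step 1 and all of step 2); the arm keeps its last pose, push and grip.
It fails at once if the carriage runs more than 8 mm past the notch (y of carriage in the frame of notch above 0.008 m).
It fails at once if a bystander is moved more than 30 mm (distance of any of weight, dye, glue, rivet_jar, mallet, awl, slicker from where it was at the start of the episode above 0.03 m).
It also fails if it takes over 67 s, if anything falls off the work surface, if the arm or the gripper's body presses on something with over 40 N, if the wrist force passes 120 N, or if a joint passes its speed limit or range.

## Working session

There is one attempt and no reset: what is moved stays moved. The work goes in short steps, Python scripts to look and compute and a tool call to move; the robot and the scene stay as the last step left them, time stands still between calls to the robot, and variables do not carry over. Pictures are saved under pics/ and viewed, at most 10 in all, crops included, and the job is handed in when it is done.

Besides the shell and the picture viewer there is one more tool, called after ">>>" as name(argument=value, ...) on one line, values as JSON. servo_tool: Moves the arm, as the interface text tells. Its arguments: {"type":"object","properties":{"plan":{"type":"array","items":{"type":"array","items":{"type":"number"}}},"force":{"type":"number"}},"required":["plan"]}

```bash
mkdir -p pics; cat > h.py <<'E'
import numpy as np, cv2
from station import ctrl
def cloud(c):
    z=c['z_map']; h,w=z.shape; K=c['mtx']; u,v=np.meshgrid(np.arange(w),np.arange(h))
    P=np.stack([(u-K[0,2])/K[0,0]*z,-(v-K[1,2])/K[1,1]*z,-z,np.ones_like(z)],-1)
    W=P@c['pose'].T
    W[z==0]=np.nan
    return W[...,:3]
def save(c,n): cv2.imwrite(f'pics/{n}.png',c['pixels'][...,::-1])
E
python3 - <<'E'
from h import *
for n in ('scene','top'):
    c=ctrl.camera(n); save(c,n+'0'); np.savez(n+'0.npz',**c); print(n,c['pose'].round(3).tolist(),c['mtx'].round(1).tolist())
o=ctrl.get_obs(); print(o)
E
```

```text
scene [[0.73, -0.565, 0.385, 0.883], [0.683, 0.606, -0.407, -0.417], [-0.003, 0.56, 0.828, 0.969], [0.0, 0.0, 0.0, 1.0]] [[402.4, 0.0, 275.8], [0.0, 402.4, 207.6], [0.0, 0.0, 1.0]]
top [[0.002, 0.992, -0.129, 0.345], [-1.0, 0.001, -0.003, 0.009], [-0.003, 0.129, 0.992, 1.224], [0.0, 0.0, 0.0, 1.0]] [[390.1, 0.0, 280.9], [0.0, 390.1, 202.2], [0.0, 0.0, 1.0]]
{'time_s': 0.1, 'qpos': array([-1.29659649e+00,  3.00367394e-01,  1.52153062e+00, -4.16020039e-05,
        1.32070260e+00, -6.65875164e-02]), 'joint_vel': array([ 6.68988365e-04, -1.16059710e-03, -2.07659276e-03, -2.84340712e-05,
       -3.97310937e-04, -1.61594127e-04]), 'tau': array([ 3.00133841e-03, -5.32642865e+01, -3.53282046e+01,  7.09149381e-02,
        2.35203240e-02, -5.43443230e-05]), 'ee_pos': array([ 0.18375391, -0.51813965,  0.20496457]), 'eef_rot': array([-3.14058425e+00, -2.68595623e-05,  3.40797656e-01]), 'force': array([ 0.37102626, -0.1887665 , -0.17830904]), 'moment': array([-0.01894897,  0.01296733, -0.00327798]), 'grip_force': 0.0, 'grip_width': 0.09423968251580996}
```

View pics/top0.png

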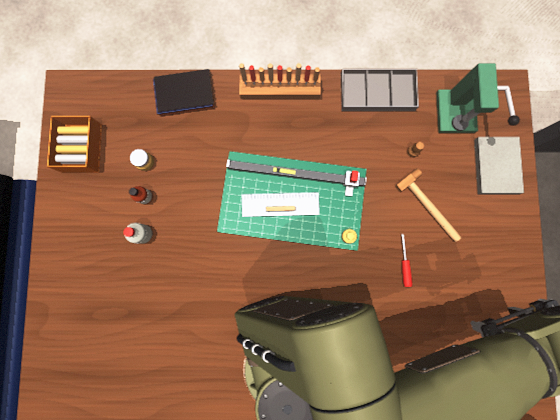

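View pics/scene0.png

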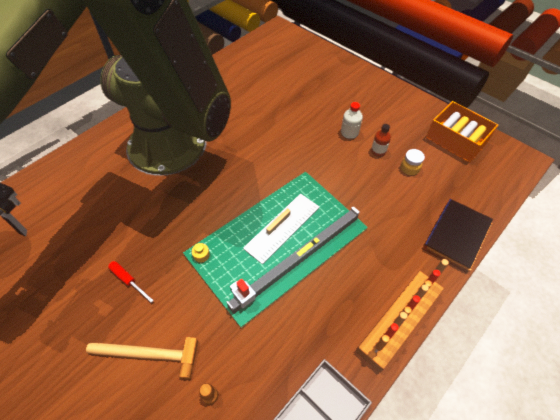

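Top view: the fence runs from (228,163) to (365,182), with the brass block at (285,171). The straightedge is at (280,205) with its rib at (281,209), the fin at (354,177) and the weight at (349,236). Next I'll measure these.

```bash
python3 - <<'E'
from h import *
for n in ('top','scene'):
    c=dict(np.load(n+'0.npz')); W=cloud(c); px=c['pixels'].astype(int); R,G,B=px[...,0],px[...,1],px[...,2]
    hsv=cv2.cvtColor(c['pixels'],cv2.COLOR_RGB2HSV).astype(int); H,S,V=hsv[...,0],hsv[...,1],hsv[...,2]
    x,y,z=W[...,0],W[...,1],W[...,2]
    reg=(x>0.3)&(x<0.72)&(y>-0.26)&(y<0.22)
    def rep(name,m,rect=True):
        P=W[m]
        if len(P)<4: print(name,'few');return
        s=f'{n} {name} n={len(P)} med={np.median(P,0).round(4)}'
        if rect:
            r=cv2.minAreaRect(P[:,:2].astype(np.float32)*1000); s+=f' rect c={np.round(r[0],1)} s={np.round(r[1],1)} a={r[2]:.2f}'
        print(s)
    rep('board',reg&(H>60)&(H<90)&(S>120)&(z<0.03)&(z>0.002))
    rep('fencetop',reg&(abs(z-0.042)<0.005)&(V<110)&(S<80))
    rep('edge white',reg&(V>190)&(S<40)&(abs(z-0.018)<0.006))
    rep('rib',reg&(H>8)&(H<25)&(S>80)&(abs(z-0.042)<0.007)&(y<0.12)&(y>-0.1))
    rep('red',reg&((H<6)|(H>174))&(S>150)&(z>0.06)&(z<0.13))
    rep('yellow',reg&(H>18)&(H<35)&(S>120)&(z>0.03)&(z<0.08))
    br=reg&(H>18)&(H<35)&(S>110)&(z>0.03)&(z<0.08)&(x>0.47)
    rep('brass',br)
E
python3 - <<'E'
import cv2
a=cv2.imread('pics/scene0.png')[170:320,180:370]; cv2.imwrite('pics/crop1.png',cv2.resize(a,None,fx=4,fy=4,interpolation=cv2.INTER_CUBIC))
E
```

```text
top board n=4533 med=[ 0.5348 -0.0658  0.011 ] rect c=[511.3 -22.3] s=[435.7 256.9] a=82.59
top fencetop n=84 med=[ 0.5821 -0.0132  0.0402] rect c=[586.5 -33. ] s=[422.1  25.1] a=82.22
top edge white n=1523 med=[0.4994 0.016  0.0169] rect c=[497.4 -21.9] s=[152.2 447.5] a=8.66
top rib n=96 med=[0.4783 0.0159 0.0404] rect c=[480.8  15.9] s=[12.8 85.5] a=0.35
top red n=71 med=[ 0.5678 -0.1993  0.105 ] rect c=[ 568.5 -200. ] s=[17.7 29.5] a=83.68
top yellow n=112 med=[ 0.3987 -0.1894  0.0423] rect c=[498.  -92.9] s=[324.1  39.1] a=44.58
top brass n=40 med=[ 0.5955 -0.0055  0.0435] rect c=[596.3   3.2] s=[61.9 11.9] a=81.99
scene board n=8006 med=[ 0.5098 -0.0548  0.0123] rect c=[512.2 -20.5] s=[439.5 259.3] a=82.43
scene fencetop n=87 med=[ 0.5976 -0.0769  0.0398] rect c=[597.3 -33.9] s=[425.5  31.2] a=81.70
scene edge white n=1664 med=[0.5025 0.0032 0.0181] rect c=[499.1 -14.2] s=[ 80.8 310.7] a=4.40
scene rib n=99 med=[0.4848 0.023  0.0411] rect c=[483.5  15.2] s=[11.8 87. ] a=1.77
scene red n=118 med=[ 0.5755 -0.2034  0.1051] rect c=[ 571.8 -201.8] s=[16.5 28.1] a=80.08
scene yellow n=306 med=[ 0.4098 -0.189   0.0442] rect c=[501.8 -91.4] s=[329.7  47.1] a=45.11
scene brass n=106 med=[0.5978 0.003  0.0451] rect c=[543.6  14.6] s=[ 84.4 126.8] a=89.83
```

View pics/crop1.png

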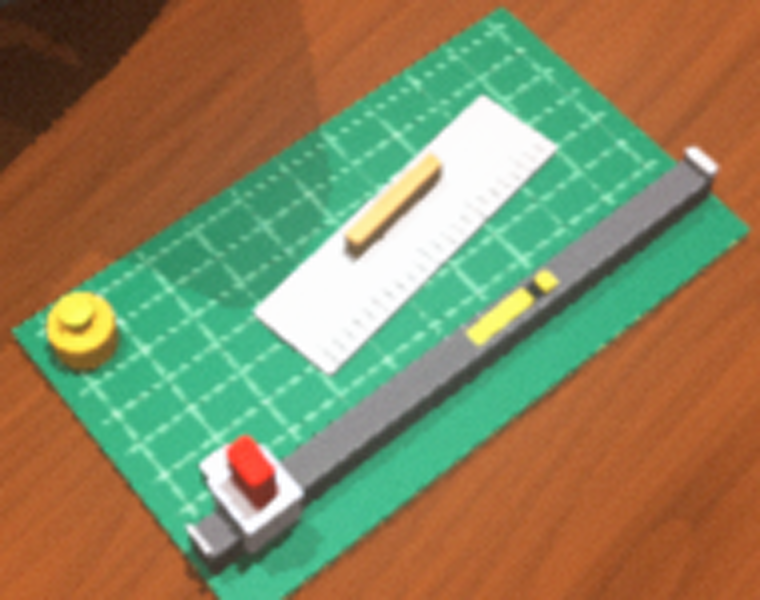

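Crop: the brass block has its dark groove at crop (540,290). The straightedge is near parallel to the fence, and the board and fence sizes come out right (yaw ≈ -0.131, face middle ≈ (0.581,-0.030)). I'll turn the tool first so that it closes across the rib.

>>> servo_tool(plan=[[100,0,0,0,0,0,-0.178],[100,0,0,0,0,0,-0.178],[100,0,0,0,0,0,-0.178],[100,0,0,0,0,0,-0.178],[100,0,0,0,0,0,-0.178],[100,0,0,0,0,0,-0.178],[100,0,0,0,0,0,-0.178],[100,0,0,0,0,0,0]], force=30)

```text
time_s: 1.1
ee_pos: [0.1838, -0.5182, 0.2052]
eef_rot: [-3.141, -0.001, 1.586]
force: [0.3, 0.1, 0.5]
grip_width: 0.0939
grip_force: 0.0
```

```bash
python3 - <<'E'
from h import *
# groove: dark gap in the brass along the fence line, from scene image, sampled at fence-top height
c=dict(np.load('scene0.npz')); K=c['mtx']; T=np.linalg.inv(c['pose']); img=c['pixels']
th=-0.131; ex=np.array([np.cos(th),np.sin(th)]); ey=np.array([-np.sin(th),np.cos(th)])
f=np.array([.5812,-.0305])
hsv=cv2.cvtColor(img,cv2.COLOR_RGB2HSV)
for n in('scene','top'):
    c=dict(np.load(n+'0.npz')); K=c['mtx']; T=np.linalg.inv(c['pose']); hsv=cv2.cvtColor(c['pixels'],cv2.COLOR_RGB2HSV)
    ys=np.arange(-40,110,3)/1000; out=[]
    for y in ys:
        p=T@np.r_[f+0.012*ex+y*ey,.044,1]; u=K[0,0]*p[0]/-p[2]+K[0,2]; v=K[1,1]*-p[1]/-p[2]+K[1,2]
        q=cv2.remap(hsv,np.float32([[u]]),np.float32([[v]]),cv2.INTER_LINEAR)[0,0]; out.append((int(y*1000),int(q[1]),int(q[2])))
    print(n,out)
    W=cloud(c); z=W[...,2]; F=(W[...,:2]-f)@np.stack([ex,ey],1)
    H=cv2.cvtColor(c['pixels'],cv2.COLOR_RGB2HSV)[...,0].astype(int);S=hsv[...,1]
    m=((H<6)|(H>174))&(S>150)&(z>.06)&(z<.13)&(W[...,0]>.5)&(W[...,1]<0.1); print('fin in fence frame',(F[m].min(0)+F[m].max(0))/2, F[m].min(0),F[m].max(0))
print(ctrl.get_obs()['ee_pos'],ctrl.get_obs()['eef_rot'])
E
```

```text
scene [(-40, 2, 147), (-37, 4, 144), (-34, 3, 146), (-31, 4, 147), (-28, 4, 149), (-25, 3, 147), (-22, 4, 146), (-19, 7, 149), (-16, 3, 146), (-13, 4, 145), (-10, 4, 146), (-7, 3, 145), (-4, 4, 147), (-1, 15, 154), (2, 82, 206), (5, 135, 249), (8, 143, 253), (11, 141, 253), (14, 141, 253), (17, 139, 253), (20, 139, 253), (23, 139, 253), (26, 138, 253), (29, 138, 253), (32, 141, 253), (35, 139, 253), (38, 139, 253), (41, 139, 253), (44, 142, 253), (47, 146, 252), (50, 149, 247), (53, 138, 187), (56, 63, 93), (59, 59, 84), (62, 136, 165), (65, 158, 242), (68, 149, 251), (71, 140, 250), (74, 100, 225), (77, 27, 162), (80, 7, 149), (83, 6, 149), (86, 7, 147), (89, 4, 144), (92, 3, 147), (95, 5, 146), (98, 4, 147), (101, 3, 148), (104, 5, 147), (107, 5, 145)]
fin in fence frame [ 0.15328136 -0.00633424] [-0.00089774 -0.17966022] [0.30746047 0.16699173]
top [(-40, 5, 139), (-37, 4, 138), (-34, 5, 140), (-31, 5, 141), (-28, 7, 141), (-25, 7, 139), (-22, 6, 140), (-19, 6, 139), (-16, 5, 138), (-13, 8, 141), (-10, 7, 138), (-7, 7, 138), (-4, 8, 138), (-1, 17, 139), (2, 97, 227), (5, 112, 254), (8, 113, 255), (11, 110, 254), (14, 108, 254), (17, 111, 253), (20, 109, 253), (23, 109, 253), (26, 110, 254), (29, 111, 254), (32, 110, 254), (35, 110, 254), (38, 109, 253), (41, 107, 253), (44, 102, 254), (47, 105, 253), (50, 103, 201), (53, 58, 106), (56, 25, 70), (59, 70, 129), (62, 117, 235), (65, 100, 255), (68, 100, 252), (71, 80, 220), (74, 7, 143), (77, 6, 141), (80, 6, 143), (83, 6, 144), (86, 7, 143), (89, 7, 144), (92, 7, 145), (95, 7, 147), (98, 4, 144), (101, 5, 144), (104, 4, 142), (107, 5, 143)]
fin in fence frame [ 0.1470605  -0.00567222] [-0.00513471 -0.17850696] [0.29925571 0.16716253]
[ 0.18378074 -0.51824915  0.20516674] [-3.14144080e+00 -5.63992450e-04  1.58571143e+00]
```

>>> servo_tool(plan=[[100,0.0442,0.0255,0,0,0,0],[100,0.0442,0.0255,0,0,0,0],[100,0.0442,0.0255,0,0,0,0],[100,0.0442,0.0255,0,0,0,0],[100,0.0442,0.0255,0,0,0,0],[100,0.0442,0.0255,0,0,0,0],[100,0.0442,0.0255,0,0,0,0],[100,0.0442,0.0255,0,0,0,0]])

```text
time_s: 2.1
ee_pos: [0.3827, -0.16, 0.2056]
eef_rot: [3.141, 0.0, 1.582]
force: [0.4, 0.0, 1.4]
grip_width: 0.094
grip_force: 0.0
```

>>> servo_tool(plan=[[100,0.0442,0.0255,0,0,0,0],[100,0.0442,0.0255,0,0,0,0],[100,0.0442,0.0255,0,0,0,0],[100,0.0442,0.0255,0,0,0,0],[50,0,0,0.01,0,0,0],[50,0,0,0.01,0,0,0],[50,0,0,0.01,0,0,0],[50,0,0,0,0,0,0]])

```text
time_s: 3.1
ee_pos: [0.4808, 0.0161, 0.1747]
eef_rot: [-3.14, -0.0, 1.585]
force: [-0.2, -0.4, 0.3]
grip_width: 0.0576
grip_force: 0.0
```

```bash
python3 - <<'E'
from h import *
c=ctrl.camera('wrist'); save(c,'wrist1'); np.savez('wrist1.npz',**c)
W=cloud(c); z=W[...,2]; hsv=cv2.cvtColor(c['pixels'],cv2.COLOR_RGB2HSV).astype(int); H,S,V=[hsv[...,i] for i in range(3)]
m=(abs(z-.042)<.006)&(H>8)&(H<25)&(S>80)&(W[...,0]<.54)
P=W[m];print(len(P))
n,l,s,_=cv2.connectedComponentsWithStats(m.astype(np.uint8)); k=1+s[1:,4].argmax(); print(cv2.minAreaRect((W[l==k][:,:2]*1000).astype(np.float32)), np.median(W[l==k],0))
m2=(abs(z-.018)<.004)&(V>150)&(S<60)
n,l,s,_=cv2.connectedComponentsWithStats(m2.astype(np.uint8)); k=1+s[1:,4].argmax(); print(s[k],cv2.minAreaRect((W[l==k][:,:2]*1000).astype(np.float32)))
o=ctrl.get_obs(); print(o['ee_pos'],o['eef_rot'],o['qpos'])
E
```

```text
1355
((480.5672912597656, 16.58401107788086), (12.967771530151367, 89.7142105102539), 1.1536569595336914) [0.48078297 0.02001439 0.04167638]
[  259    52    78   159 10014] ((495.0361633300781, 62.59941864013672), (70.42965698242188, 148.0131072998047), 1.6404422521591187)
[0.48107059 0.016218   0.17533873] [-3.14120946e+00 -1.32296102e-05  1.58519394e+00] [-4.24062089e-02  1.75805203e-01  1.74750420e+00 -9.10583091e-06
  1.21866659e+00 -5.68006833e-02]
```

View pics/wrist1.png

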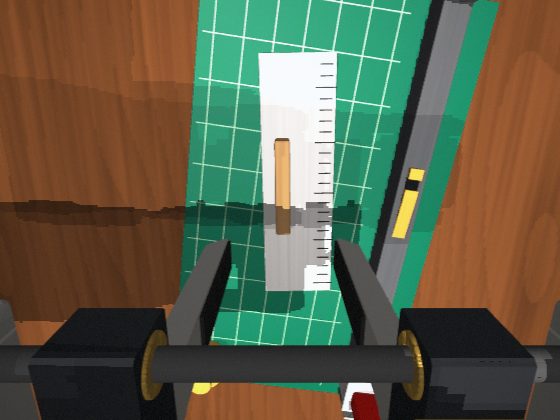

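Wrist view: the rib is centred between the fingers at (283,187), and the groove is at (412,185). Descend and grip.

>>> servo_tool(plan=[[50,0,0,0.03,0,0,-0.01],[50,0,0,0.04,0,0,0],[50,0,0,0.04,0,0,0],[50,0,0,0.03,0,0,0],[50,0,0,0.0135,0,0,0],[0,0,0,0,0,0,0],[0,0,0,0,0,0,0],[0,0,0,0,0,0,0]], force=30)

```text
time_s: 4.15
ee_pos: [0.4819, 0.0168, 0.0229]
eef_rot: [3.14, 0.0, 1.597]
force: [0.2, -0.9, -0.3]
grip_width: 0.0206
grip_force: 0.0
```

```bash
python3 - <<'E'
from h import *
# fence front-top edge from the stored wrist view: dark/gray pixels at z~.042
c=dict(np.load('wrist1.npz')); W=cloud(c); z=W[...,2]; hsv=cv2.cvtColor(c['pixels'],cv2.COLOR_RGB2HSV).astype(int); S,V=hsv[...,1],hsv[...,2]
m=(abs(z-.042)<.004)&(W[...,0]>.53)&(W[...,0]<.66); P=W[m][:,:2]
lo=[];hi=[]
for y in np.arange(-.05,.16,.006):
    q=P[abs(P[:,1]-y)<.003]
    if len(q)>5: lo.append((y,q[:,0].min())); hi.append((y,q[:,0].max()))
for a in(lo,hi):
    a=np.array(a); r=np.polyfit(a[:,0],a[:,1],1); print(len(a),r,np.abs(np.polyval(r,a[:,0])-a[:,1]).max())
H=hsv[...,0]
b=m&(H>18)&(H<35)&(S>100)
n,l,s,ce=cv2.connectedComponentsWithStats(b.astype(np.uint8))
for k in range(1,n):
    if s[k,4]>20: print('brass',s[k,4],np.nanmin(W[l==k],0),np.nanmax(W[l==k],0))
E
```

```text
35 [0.12971271 0.58373589] 0.0003723100586704442
35 [0.13082797 0.60830539] 0.0009677500751453794
brass 29 [0.59402819 0.02803128 0.04136737] [0.59829649 0.03825244 0.04596585]
brass 597 [ 0.58628553 -0.0306702   0.04006485] [0.6042891  0.01908131 0.04599581]
```

>>> servo_tool(plan=[[0,0,0,0,0,0,0],[0,0,0,0,0,0,0],[0,0,0,-0.004,0,0,0],[0,0,0,0,0,0,0.0765],[0,0,0,0,0,0,0.0765],[0,0.0075,0.016,0,0,0,0],[0,0.0075,0.016,0,0,0,0],[0,0.0075,0.016,0,0,0,0]])

```text
time_s: 5.15
ee_pos: [0.5321, 0.0333, 0.0259]
eef_rot: [-3.141, 0.0, 1.444]
force: [-0.3, 0.1, -3.5]
grip_width: 0.0134
grip_force: 30.0
```

>>> servo_tool(plan=[[0,0,0,0,0,0,0],[0,0,0,0,0,0,0],[0,0,0,0.002,0,0,0],[0,0,0,0.0015,0,0,0],[0,0,0,0,0,0,0],[0,0,0.001,0,0,0,0],[0,0,0.001,0,0,0,0],[0,0,0,0,0,0,0]])

```text
time_s: 6.15
ee_pos: [0.5338, 0.0329, 0.0227]
eef_rot: [3.141, -0.0, 1.444]
force: [-4.9, 0.7, 5.2]
grip_width: 0.0137
grip_force: 30.0
```

```bash
cat > gap.py <<'E'
from h import *
import sys
def gap(c):
    W=cloud(c); z=W[...,2]; hsv=cv2.cvtColor(c['pixels'],cv2.COLOR_RGB2HSV).astype(int); H,S,V=[hsv[...,i] for i in range(3)]
    m=(abs(z-.042)<.004)&(W[...,0]>.53)&(W[...,0]<.66)&(S<60)
    w=(abs(z-.018)<.008)&(V>110)&(S<60)&(W[...,0]>.42)
    n,l,s,_=cv2.connectedComponentsWithStats(w.astype(np.uint8)); k=1+s[1:,4].argmax(); w=l==k
    out=[]
    for mm in(m,w):
        P=W[mm]; a=[]
        for y in np.arange(-.12,.2,.006):
            q=P[abs(P[:,1]-y)<.003]
            if len(q)>5: a.append((y,q[:,0].min() if mm is m else q[:,0].max()))
        a=np.array(a)
        r=np.polyfit(a[:,0],a[:,1],1)
        for _ in range(3):
            e=abs(np.polyval(r,a[:,0])-a[:,1]); a=a[e<max(.001,2*np.median(e))]; r=np.polyfit(a[:,0],a[:,1],1)
        print(len(a),a[0,0],a[-1,0],r,np.median(W[mm][:,2])); out.append(r)
    for y in(-.09,.03,.14): print('gap mm at y',y,(np.polyval(out[0],y)-np.polyval(out[1],y))*990)
if __name__=='__main__':
    c=ctrl.camera('wrist'); save(c,sys.argv[1]); gap(c); o=ctrl.get_obs(); print(o['ee_pos'],o['eef_rot'],o['force'],o['moment'],o['grip_width'],o['grip_force'])
E
python3 gap.py wrist2
```

```text
19 -0.0119999999999999 0.14400000000000024 [0.53776372 0.533423  ] 0.04172288229023108
17 0.018000000000000127 0.11400000000000021 [0.12698437 0.58042298] 0.01770346106989107
gap mm at y -0.09 -83.13041485600587
gap mm at y 0.03 -34.3298288812668
gap mm at y 0.14 10.404041595577436
[0.53380762 0.03288452 0.02267382] [ 3.14149836e+00 -2.91232842e-05  1.44386288e+00] [-4.6685906   0.25454191  4.93341639] [0.04164638 0.76315079 0.0385351 ] 0.014029576401577204 30.00114530324936
```

View pics/wrist2.png

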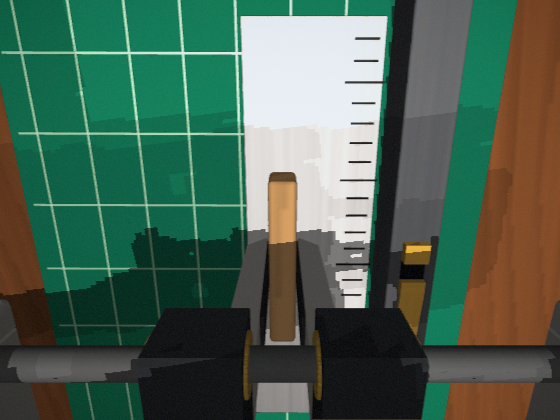

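Wrist view: the straightedge is in the grip, parallel to the fence, with a gap of about 3 mm (edge at pixel x≈385, fence foot ≈ 395). Push slowly into contact.

>>> servo_tool(plan=[[0,0,0.0005,-0.0003,0,0,0],[0,0,0.0005,0,0,0,0],[0,0,0.0005,0,0,0,0],[0,0,0.0005,0,0,0,0],[0,0,0.0005,0,0,0,0],[0,0,0.0005,0,0,0,0],[0,0,0,0,0,0,0],[0,0,0,0,0,0,0]])

```text
time_s: 7.2
ee_pos: [0.5368, 0.0325, 0.0227]
eef_rot: [3.141, -0.0, 1.444]
force: [0.0, -0.2, -3.2]
grip_width: 0.0137
grip_force: 30.0
```

>>> servo_tool(plan=[[0,0,0.0004,0.0003,0,0,0],[0,0,0.0004,0,0,0,0],[0,0,0.0004,0,0,0,0],[0,0,0.0003,0,0,0,0],[0,0,0,0,0,0,0],[0,0,0,0,0,0,0],[0,0,0,0,0,0,0],[0,0,0,0,0,0,0]])

```text
time_s: 8.2
ee_pos: [0.5374, 0.0325, 0.0226]
eef_rot: [-3.14, -0.0, 1.444]
force: [-10.0, 1.2, 7.8]
grip_width: 0.0134
grip_force: 30.0
```

>>> servo_tool(plan=[[0,0,0.0003,-0.0002,0,0,0],[0,0,0.0003,0,0,0,0],[0,0,0.0003,0,0,0,0],[0,0,0.0003,0,0,0,0],[0,0,0,0,0,0,0],[0,0,0,0,0,0,0],[0,0,0,0,0,0,0],[0,0,0,0,0,0,0]])

```text
time_s: 9.2
ee_pos: [0.5374, 0.0325, 0.0226]
eef_rot: [-3.137, 0.0, 1.444]
force: [-18.0, 2.1, 10.9]
grip_width: 0.0136
grip_force: 30.0
```

```bash
python3 gap.py wrist3|tail -1
```

```text
[0.5374383  0.03253163 0.02262933] [-3.13672342e+00  1.49531709e-04  1.44390470e+00] [-17.75686289   2.18846177  12.17614079] [ 0.44850458  3.03660688 -0.10276584] 0.013684235492938316 30.044261813163757
```

>>> servo_tool(plan=[[0,0,-0.0006,-0.0003,0,0,0],[0,0,-0.0006,-0.0003,0,0,0],[0,0,0,0,0,0,0],[36,0,0,0,0,0,0],[36,0,0,0,0,0,0],[36,0,0,0,0,0,0],[36,0,0,-0.03,0,0,0],[36,0,0,-0.04,0,0,0]])

```text
time_s: 10.25
ee_pos: [0.5379, 0.0322, 0.0936]
eef_rot: [-3.14, 0.0, 1.444]
force: [0.5, -0.9, 0.1]
grip_width: 0.0336
grip_force: 0.0
```

>>> servo_tool(plan=[[36,0,0,-0.04,0,0,0],[36,0,0,-0.04,0,0,0],[36,-0.05,0,0,0,0,0],[36,-0.05,0,0,0,0,0],[36,-0.05,0,0,0,0,0],[36,0,0,0,0,0,0],[36,0,0,0,0,0,0],[36,0,0,0,0,0,0]])

```text
time_s: 11.25
ee_pos: [0.5194, -0.1155, 0.1733]
eef_rot: [3.141, -0.0, 1.445]
force: [0.6, -0.3, -0.9]
grip_width: 0.0336
grip_force: 0.0
```

```bash
python3 gap.py wrist4
```

```text
22 -0.12 0.03600000000000014 [-0.21271928  0.55531218] 0.04177919520312634
18 -0.08999999999999997 0.012000000000000122 [0.13478836 0.58405572] 0.01769863207535169
gap mm at y -0.09 2.506825235083179
gap mm at y 0.03 -38.777082777033776
gap mm at y 0.14 -76.6206651214744
[ 0.51942237 -0.11550004  0.1732908 ] [ 3.14148058e+00 -5.14545021e-05  1.44532105e+00] [ 0.56030622  0.60125335 -0.34289642] [-0.03943963 -0.05622281 -0.01229256] 0.03364418520369722 0.0
```

View pics/wrist4.png

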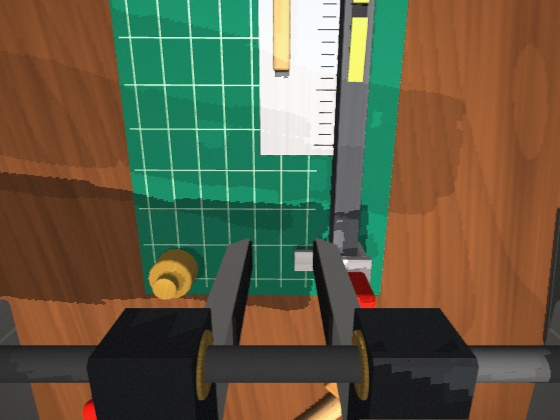

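Wrist view: the straightedge edge meets the fence along its visible length, with its right end at (335,152). The fitted lines agree to about 0.4 mm. Now I'll turn for the fin and move over it.

>>> servo_tool(plan=[[60,0,0,0,0,0,0.175],[60,0,0,0,0,0,0.175],[60,0,0,0,0,0,0.175],[60,0,0,0,0,0,0.175],[60,0,0,0,0,0,0.175],[60,0,0,0,0,0,0.175],[60,0,0,0,0,0,0.175],[60,0,0,0,0,0,0.175]])

```text
time_s: 12.3
ee_pos: [0.5194, -0.1157, 0.1732]
eef_rot: [-3.142, 0.0, 0.039]
force: [0.5, 0.9, -0.2]
grip_width: 0.0564
grip_force: 0.0
```

>>> servo_tool(plan=[[60,0,0,0,0,0,0.174],[60,0.015,0.02,0,0,0,0],[60,0.015,0.02,0,0,0,0],[60,0.015,0.02,0,0,0,0],[60,0.0163,0.0188,0,0,0,0],[60,0,0,0,0,0,0],[60,0,0,0,0,0,0],[60,0,0,0,0,0,0]])

```text
time_s: 13.3
ee_pos: [0.5696, -0.2017, 0.1734]
eef_rot: [-3.142, -0.0, -0.129]
force: [0.0, 1.2, -0.2]
grip_width: 0.0562
grip_force: 0.0
```

```bash
python3 - <<'E'
from h import *
c=ctrl.camera('wrist'); save(c,'wrist5')
W=cloud(c); z=W[...,2]; hsv=cv2.cvtColor(c['pixels'],cv2.COLOR_RGB2HSV).astype(int); H,S,V=[hsv[...,i] for i in range(3)]
m=((H<6)|(H>174))&(S>150)&(abs(z-.106)<.006)
print(m.sum(),cv2.minAreaRect((W[m][:,:2]*1000).astype(np.float32)),np.median(W[m],0))
o=ctrl.get_obs(); print(o['ee_pos'],o['eef_rot'],o['qpos'],o['force'])
E
```

```text
856 ((570.555908203125, -201.22225952148438), (16.70572280883789, 28.77238655090332), 82.7902603149414) [ 0.57170829 -0.20155401  0.10538734]
[ 0.5696848  -0.20188445  0.17346838] [-3.14158062e+00 -1.89682194e-04 -1.29415499e-01] [-4.01191919e-01  4.46587959e-01  1.39638130e+00  6.49056416e-05
  1.29844390e+00  1.29900245e+00] [ 0.77007683 -0.65178121 -0.14590255]
```

View pics/wrist5.png

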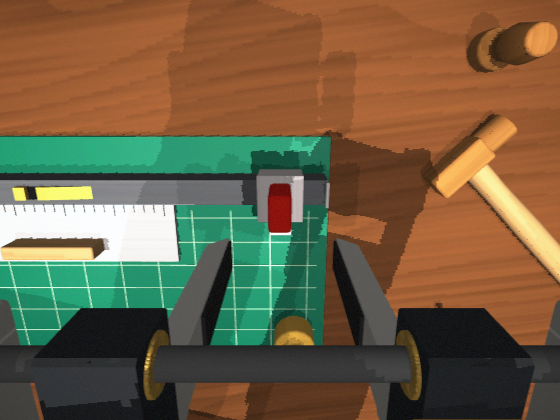

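Wrist view: the fin at (280,207) sits centred between the fingers, offset about 1 mm. Descend and grip.

>>> servo_tool(plan=[[60,0.001,-0.0005,0.025,0,0,0],[60,0,0,0.03,0,0,0],[60,0,0,0.03,0,0,0],[60,0,0,0.016,0,0,0],[60,0,0,0,0,0,0],[0,0,0,0,0,0,0],[0,0,0,0,0,0,0],[0,0,0,0,0,0,0]], force=30)

```text
time_s: 14.35
ee_pos: [0.5711, -0.2023, 0.0729]
eef_rot: [3.141, -0.001, -0.13]
force: [-0.0, -0.7, -0.5]
grip_width: 0.0298
grip_force: 0.0
```

>>> servo_tool(plan=[[0,0,0,0,0,0,0],[0,0,0,0,0,0,0],[0,0,0,0,0,0,0],[0,0,-0.005,0,0,0,0],[0,0,-0.01,0,0,0,0],[0,0,-0.01,0,0,0,0],[0,0,-0.005,0,0,0,0],[0,0,0,0,0,0,0]])

```text
time_s: 15.35
ee_pos: [0.575, -0.1713, 0.0725]
eef_rot: [-3.141, -0.0, -0.129]
force: [-0.5, 2.0, 5.1]
grip_width: 0.0175
grip_force: 30.0
```

```bash
cat > st.py <<'E'
from h import *
o=ctrl.get_obs(); p=o['ee_pos'][:2]; n=np.array([.6005,.0236]); th=-.1295
ex=np.array([np.cos(th),np.sin(th)]); ey=np.array([-np.sin(th),np.cos(th)])
print('rel notch x,y mm',((p-n)@ex*1000).round(2),((p-n)@ey*1000).round(2),'F along x,y',(o['force'][:2]@ex).round(2),(o['force'][:2]@ey).round(2),o['force'][2].round(2),o['grip_force'].round(1),o['grip_width'].round(4),o['time_s'],o['eef_rot'].round(4))
E
python3 st.py
```

```text
Traceback (most recent call last):
  File "st.py", line 4, in <module>
    print('rel notch x,y mm',((p-n)@ex*1000).round(2),((p-n)@ey*1000).round(2),'F along x,y',(o['force'][:2]@ex).round(2),(o['force'][:2]@ey).round(2),o['force'][2].round(2),o['grip_force'].round(1),o['grip_width'].round(4),o['time_s'],o['eef_rot'].round(4))
                                                                                                                                                                              ^^^^^^^^^^^^^^^^^^^^^
AttributeError: 'float' object has no attribute 'round'
```

>>> servo_tool(plan=[[0,0,-0.01,0,0,0,0],[0,0,-0.02,0,0,0,0],[0,0,-0.025,0,0,0,0],[0,0,-0.025,0,0,0,0],[0,0,-0.025,0,0,0,0],[0,0,-0.015,0,0,0,0],[0,0,-0.008,0,0,0,0],[0,0,0,0,0,0,0]])

```text
time_s: 16.35
ee_pos: [0.5916, -0.0445, 0.0725]
eef_rot: [-3.141, -0.0, -0.129]
force: [0.3, 0.8, 6.1]
grip_width: 0.0179
grip_force: 30.0
```

```bash
sed -i "s/o\['grip_force'\].round(1),o\['grip_width'\].round(4)/o['grip_force'],o['grip_width']/" st.py; python3 st.py
```

```text
rel notch x,y mm -0.07 -68.7 F along x,y 0.19 0.87 6.1 30.00162810087204 0.01789914612755151 16.35 [-3.141e+00 -5.000e-04 -1.294e-01]
```

>>> servo_tool(plan=[[0,0,-0.008,0,0,0,0],[0,0,-0.008,0,0,0,0],[0,0,-0.008,0,0,0,0],[0,0,-0.008,0,0,0,0],[0,0,-0.008,0,0,0,0],[0,0,-0.006,0,0,0,0],[0,0,-0.004,0,0,0,0],[0,0,0,0,0,0,0]])

```text
time_s: 17.35
ee_pos: [0.598, 0.0043, 0.0725]
eef_rot: [-3.141, -0.0, -0.13]
force: [0.8, -0.2, 5.2]
grip_width: 0.018
grip_force: 30.0
```

```bash
python3 st.py
```

```text
rel notch x,y mm -0.04 -19.42 F along x,y 0.78 -0.08 5.2 30.001236498355865 0.018020984208633135 17.35 [-3.1414e+00 -4.0000e-04 -1.3010e-01]
```

>>> servo_tool(plan=[[0,0,-0.001,0,0,0,0],[0,0,-0.001,0,0,0,0],[0,0,-0.001,0,0,0,0],[0,0,-0.001,0,0,0,0],[0,0,-0.001,0,0,0,0],[0,0,-0.001,0,0,0,0],[0,0,-0.001,0,0,0,0],[0,0,-0.001,0,0,0,0]])

```text
time_s: 18.35
ee_pos: [0.5989, 0.0117, 0.0725]
eef_rot: [3.141, -0.0, -0.13]
force: [-1.1, -5.4, 5.7]
grip_width: 0.0179
grip_force: 30.0
```

```bash
python3 st.py
```

```text
rel notch x,y mm -0.04 -12.03 F along x,y -0.43 -5.48 5.75 30.001525282859802 0.01788055384716518 18.35 [ 3.1411e+00 -3.0000e-04 -1.3040e-01]
```

>>> servo_tool(plan=[[0,0,-0.0005,0,0,0,0],[0,0,-0.0005,0,0,0,0],[0,0,-0.0005,0,0,0,0],[0,0,-0.0005,0,0,0,0],[0,0,-0.0005,0,0,0,0],[0,0,-0.0005,0,0,0,0],[0,0,-0.0005,0,0,0,0],[0,0,-0.0005,0,0,0,0]])

```text
time_s: 19.35
ee_pos: [0.5994, 0.0157, 0.0725]
eef_rot: [3.141, -0.0, -0.13]
force: [-0.8, -3.5, 6.0]
grip_width: 0.0182
grip_force: 30.0
```

```bash
python3 st.py
```

```text
rel notch x,y mm -0.02 -7.99 F along x,y -0.31 -3.62 6.01 30.001350939273834 0.01824759599823596 19.35 [ 3.1412e+00 -3.0000e-04 -1.3040e-01]
```

Level-part drag of about 3.6 N is felt, as expected. I'll creep on in 2 mm calls, reading the force each time.

>>> servo_tool(plan=[[0,0,-0.0003,0,0,0,0],[0,0,-0.0003,0,0,0,0],[0,0,-0.0003,0,0,0,0],[0,0,-0.0003,0,0,0,0],[0,0,-0.0002,0,0,0,0],[0,0,-0.0002,0,0,0,0],[0,0,-0.0002,0,0,0,0],[0,0,-0.0002,0,0,0,0]])

```text
time_s: 20.35
ee_pos: [0.5997, 0.0177, 0.0725]
eef_rot: [3.141, -0.0, -0.13]
force: [-0.7, -4.0, 5.6]
grip_width: 0.0178
grip_force: 30.0
```

```bash
python3 st.py
```

```text
rel notch x,y mm -0.02 -6.0 F along x,y -0.15 -4.05 5.62 30.001417100429535 0.017779527562323514 20.35 [ 3.1412e+00 -3.0000e-04 -1.3040e-01]
```

>>> servo_tool(plan=[[0,0,-0.0003,0,0,0,0],[0,0,-0.0003,0,0,0,0],[0,0,-0.0003,0,0,0,0],[0,0,-0.0003,0,0,0,0],[0,0,-0.0002,0,0,0,0],[0,0,-0.0002,0,0,0,0],[0,0,-0.0002,0,0,0,0],[0,0,-0.0002,0,0,0,0]])

```text
time_s: 21.35
ee_pos: [0.6, 0.0196, 0.0725]
eef_rot: [3.141, -0.0, -0.13]
force: [-0.8, -3.8, 6.3]
grip_width: 0.0181
grip_force: 30.0
```

```bash
python3 st.py
```

```text
rel notch x,y mm -0.02 -4.0 F along x,y -0.31 -3.88 6.29 30.001274049282074 0.018080333514819743 21.35 [ 3.1411e+00 -3.0000e-04 -1.3030e-01]
```

>>> servo_tool(plan=[[0,0,-0.0002,0,0,0,0],[0,0,-0.0002,0,0,0,0],[0,0,-0.0002,0,0,0,0],[0,0,-0.0002,0,0,0,0],[0,0,-0.0002,0,0,0,0],[0,0,-0.0002,0,0,0,0],[0,0,-0.0002,0,0,0,0],[0,0,-0.0002,0,0,0,0]])

```text
time_s: 22.35
ee_pos: [0.6002, 0.0215, 0.0725]
eef_rot: [-3.142, -0.0, -0.13]
force: [-0.9, -1.3, 7.3]
grip_width: 0.0182
grip_force: 30.0
```

```bash
python3 st.py
```

```text
rel notch x,y mm -0.02 -2.08 F along x,y -0.67 -1.44 7.26 30.001292824745178 0.018239976061255953 22.35 [-3.1415e+00 -4.0000e-04 -1.3030e-01]
```

>>> servo_tool(plan=[[0,0,-0.0002,0,0,0,0],[0,0,-0.0002,0,0,0,0],[0,0,-0.0002,0,0,0,0],[0,0,-0.0002,0,0,0,0],[0,0,-0.0002,0,0,0,0],[0,0,-0.0002,0,0,0,0],[0,0,-0.0002,0,0,0,0],[0,0,-0.0002,0,0,0,0]])

```text
time_s: 23.35
ee_pos: [0.6004, 0.0233, 0.0725]
eef_rot: [-3.141, -0.0, -0.13]
force: [-1.1, -0.0, 6.2]
grip_width: 0.0177
grip_force: 30.0
```

```bash
python3 st.py
```

```text
rel notch x,y mm -0.02 -0.3 F along x,y -1.04 -0.16 6.23 30.001203417778015 0.017675625823307423 23.35 [-3.1413e+00 -4.0000e-04 -1.3020e-01]
```

Drag has vanished, so the ball is dropping. I'll find the ridge gently to centre it.

>>> servo_tool(plan=[[0,0,-0.0001,0,0,0,0],[0,0,-0.0001,0,0,0,0],[0,0,-0.0001,0,0,0,0],[0,0,-0.0001,0,0,0,0],[0,0,-0.0001,0,0,0,0],[0,0,-0.0001,0,0,0,0],[0,0,-0.0001,0,0,0,0],[0,0,-0.0001,0,0,0,0]])

```text
time_s: 24.35
ee_pos: [0.6005, 0.0241, 0.0725]
eef_rot: [-3.141, -0.0, -0.13]
force: [0.0, -0.3, 6.0]
grip_width: 0.0177
grip_force: 30.0
```

```bash
python3 st.py
```

```text
rel notch x,y mm -0.02 0.48 F along x,y 0.06 -0.26 5.99 30.00119537115097 0.017710220428534658 24.35 [-3.1414e+00 -4.0000e-04 -1.3020e-01]
```

>>> servo_tool(plan=[[0,0,-0.0001,0,0,0,0],[0,0,-0.0001,0,0,0,0],[0,0,-0.0001,0,0,0,0],[0,0,-0.0001,0,0,0,0],[0,0,-0.0001,0,0,0,0],[0,0,-0.0001,0,0,0,0],[0,0,-0.0001,0,0,0,0],[0,0,-0.0001,0,0,0,0]])

```text
time_s: 25.35
ee_pos: [0.6006, 0.0247, 0.0725]
eef_rot: [-3.142, -0.0, -0.13]
force: [-1.0, -2.1, 6.0]
grip_width: 0.0178
grip_force: 30.0
```

```bash
python3 st.py
```

```text
rel notch x,y mm -0.03 1.13 F along x,y -0.7 -2.18 6.03 30.00124901533127 0.01784923207148078 25.35 [-3.1416e+00 -4.0000e-04 -1.3020e-01]
```

>>> servo_tool(plan=[[0,0,-0.0001,0,0,0,0],[0,0,-0.0001,0,0,0,0],[0,0,-0.0001,0,0,0,0],[0,0,-0.0001,0,0,0,0],[0,0,-0.0001,0,0,0,0],[0,0,-0.0001,0,0,0,0],[0,0,0,0,0,0,0],[0,0,0,0,0,0,0]])

```text
time_s: 26.35
ee_pos: [0.6007, 0.0252, 0.0725]
eef_rot: [3.141, -0.0, -0.13]
force: [-0.1, -2.2, 7.1]
grip_width: 0.0178
grip_force: 30.0
```

```bash
python3 st.py
```

```text
rel notch x,y mm -0.02 1.57 F along x,y 0.16 -2.15 7.07 30.001295506954193 0.017823711339103585 26.35 [ 3.1414e+00 -4.0000e-04 -1.3030e-01]
```

>>> servo_tool(plan=[[0,0,-0.0001,0,0,0,0],[0,0,-0.0001,0,0,0,0],[0,0,-0.0001,0,0,0,0],[0,0,-0.0001,0,0,0,0],[0,0,-0.0001,0,0,0,0],[0,0,-0.0001,0,0,0,0],[0,0,-0.0001,0,0,0,0],[0,0,-0.0001,0,0,0,0]])

```text
time_s: 27.35
ee_pos: [0.6007, 0.0256, 0.0725]
eef_rot: [3.141, -0.0, -0.13]
force: [-1.2, -4.9, 7.2]
grip_width: 0.0176
grip_force: 30.0
```

```bash
python3 st.py
```

```text
rel notch x,y mm -0.02 1.98 F along x,y -0.52 -4.98 7.22 30.001311600208282 0.01761809508851118 27.35 [ 3.1409e+00 -3.0000e-04 -1.3040e-01]
```

The ridge is felt: 5 N and rising at +2.0 mm. The valley centre is therefore about +0.9 mm, so I'll ease back to it and check.

>>> servo_tool(plan=[[0,0,0.0003,0,0,0,0],[0,0,0.0003,0,0,0,0],[0,0,0.0004,0,0,0,0],[0,0,0.0003,0,0,0,0],[0,0,0,0,0,0,0],[0,0,0,0,0,0,0],[0,0,0,0,0,0,0],[0,0,0,0,0,0,0]])

```text
time_s: 28.35
ee_pos: [0.6007, 0.025, 0.0725]
eef_rot: [-3.141, -0.0, -0.13]
force: [-0.2, -0.0, 6.1]
grip_width: 0.0179
grip_force: 30.0
```

```bash
python3 st.py; python3 - <<'E'
from h import *
a=[]
c=ctrl.camera('wrist'); a.append(c['pixels'])
d=ctrl.camera('scene')['pixels'][190:300,210:360]; a.append(cv2.resize(d,(560,420),interpolation=cv2.INTER_CUBIC))
cv2.imwrite('pics/fin.png',cv2.resize(np.hstack(a),(800,300))[...,::-1])
E
```

```text
rel notch x,y mm -0.04 1.45 F along x,y -0.21 -0.06 6.15 30.00125080347061 0.017872632743348573 28.35 [-3.1412e+00 -4.0000e-04 -1.3020e-01]
```

View pics/fin.png

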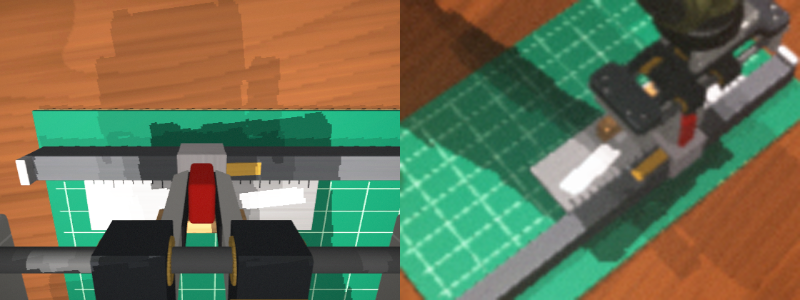

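The final views show the carriage over the brass block with the fin held, and the straightedge against the fence on both sides at (90–320,180). The push force is zero. Handing in.

```bash
python3 -c "
from station import ctrl
print(ctrl.hand_in())"
```

```text
the job is handed in; nothing more can be done
None
```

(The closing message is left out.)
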